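# Clear the handle jig and hold its spring jaw open

### The arm

A 6-joint arm with a two-finger parallel gripper is mounted at the origin on the work surface. World frame = base frame: x ahead of the robot, y to its left, z up, the work surface at z = 0. Lengths are in mm, angles in rad, forces in N, time in s.
With the tool pointing down it reaches from about 325 to 900 mm from the base axis. Payload 6.1 kg.
Tool frame: the origin (TCP) lies midway between the tips of the shut fingers; the grasp point (between the pads) lies ctrl.grip_depth behind it (ctrl.grip_depth is the distance from the TCP to the grasp point, in mm); z points along the fingers, y is the line along which they close (so a half turn about z gives the same grasp; the last joint's range is limited). The gripper opens to 85 mm and grips with 20 to 120 N. Pads are 22 mm wide; open, the fingers measure 114 mm over their backs; the gripper's body (76 mm by 85 mm) begins 54 mm behind the grasp point. The pads swing forward as they close: fully open they stand 13 mm farther back than shut.
Start: joints at [1.186, 0.22, 1.526, -0, 1.395, -0.126], TCP at [159.949, 604.179, 231.3] pointing down, gripper open.
Joint ranges: [-2.98, 2.98], [-0.91, 2.08], [0.09, 2.57], [-1.24, 4.39], [0.2, 2.65], [-2.68, 2.68]. Speed limits (rad/s): [2.57, 2.57, 3.01, 3.14, 3.14, 3.14].

### API

Orientations are given as a unit quaternion [w, x, y, z].
In Python, from workcell import ctrl gives the robot as it stands.
- The arm moves only by the tool pendant, called after ">>>" in YAML: its name, and indented under it one key for each argument. Schema: {"type":"object","properties":{"moves":{"type":"array","items":{"type":"array","items":{"type":"array","items":{"type":"number"},"minItems":7,"maxItems":7},"minItems":1,"maxItems":12},"minItems":1,"maxItems":1},"only":{"type":"string"},"quiet":{"type":"boolean"},"lines":{"type":"string"}},"required":["moves"],"additionalProperties":false}. moves is a list that holds a single list of rows (three levels of brackets), with 1 to 12 rows, each of 7 numbers: the finger opening in mm, then dx, dy, dz in units of 20 mm, then a rotation vector rx, ry, rz in rad; each row is the pose to reach, as a shift and turn from the pose commanded when the call began, along the tool's axes at that moment; what a row does not reach only later rows make up. A row lasts 1/12 s, in which the tool goes at most 41.7 mm and 0.125 rad, less where a joint would pass 70% of its speed; a pose out of reach is approached as far as the arm can. The fingers move at their own pace and stop on an object; the grip force is fixed at half the most. Time passes only in rows, so rows that do not move let the fingers close. The tool returns the time, the measured TCP pose, the force, the opening and the grip force at its end. only (a regular expression) keeps the lines of the reply that match it, lines (a string "A,B") keeps lines A to B, and quiet returns only ok. Input that does not fit is refused with a message, and nothing moves.
- ctrl.read_state(): the state, without advancing time (a new reading comes with each control period).
- ctrl.read_camera(name): name is "side" or "top" or "wrist"; returns a dict with "frame" (384x512x3 uint8, red, green, blue), "fx", "fy", "cx", "cy" (pixels), "k1" (the pictures are not rectified: a ray, as slopes to the right and down, at radius r is drawn at 1 + k1 r^2 times it, then the intrinsics apply), "position" and "orientation" of the camera in the world; the wrist camera has in their place "T_tool_cam" (4x4, takes a point from camera to tool coordinates, whose origin is the TCP and whose axes are the flange's). Camera axes: x right, y down, z forward; pixel columns grow to the right and rows downward; lengths in mm; the calibration is good to about 2 mm. A picture is of the moment at which its call begins: read the wrist's pose just before it. There is no depth.
- ctrl.sign_off(): hands the job in; it is judged then, once.
The state is a dict: "time_s": time; "joint_pos": joint angles; "dq": joint speeds; "joint_efforts": joint torques, N m; "eef_pos": TCP position; "orientation": TCP orientation; "force": force on the tool from outside, world axes, zero at the start; "moment": the same for the moment, N m; "opening": finger opening in mm; "finger_force": force on a finger pad.
Only numpy, scipy, OpenCV 4.12 (cv2) and the standard library are available. Lean on these libraries where they do the work, as an engineer would, in place of code of your own. Each camera call takes 0.05 s, during which the arm holds its last target. There are 200 camera calls.

### The job

Clear the finished wooden handle out of the jig: push the orange ejector slide away from the robot until the handle rolls over the lip and down into the catch tray, and let the ejector spring back home. Then take the red knob and pull the spring jaw open, towards the robot, until its yellow pointer stands within the width of the green mark, and finish while holding it there: the program ends with the gripper still holding the jaw open against its spring. Leave the tin, the whetstone and the carton around the jig where they are.

Things in the scene. Friction and masses are not known exactly. Their poses are not given: they have to be found in the camera images.
- jig: grey bench jig, fixed; base plate 14 mm thick, spanning x -155 to +175 and y -155 to +155 mm from the origin, which lies on the table. +x points away from the robot (turned up to 20 degrees), +y left. Left half, centred on y = 70 mm: ejector, cradle, ramp, catch tray. Right half, centred on y = -70 mm: spring jaw, and a blue fixed jaw 62 mm high at x 30 to 62. White scale strip along x at y = -139
- cradle (a point): middle of the cradle where the handle lies, on its steel deck 30 mm above the table, between the ejector's low steel blade and a lip 2 mm high, 8 to 11 mm in +x from here, behind which the ramp falls away; side walls 59 mm high at 58 mm either side. A blue ejector guide block 56 mm high and 50 mm wide stands 40 to 52 mm in -x from here
- tray (a point): middle of the catch tray's cork floor, 14 mm above the table, at the foot of the ramp; the tray is 38 mm long in the jig's x and 110 mm wide in y, far wall 40 mm high, side walls 48 mm. The handle stays in it once it has rolled down; lying there its origin is within 15 mm of this point along the jig's x
- ejector (a joint): ejector slide: 0 = home (out towards the robot), grows as it is pushed along the jig's +x, end stop 0.050 m. Spring return, about 3.5 N at home and 9 N at the end stop. Its blade meets the handle at once (within 4 mm), and the handle is over the lip from about 0.02 m on
- ejector_face (a point): middle of the near face (facing the jig's -x, the robot) of the ejector's upright orange paddle, 48 mm above the table. The paddle is 12 mm thick (x), 44 mm wide (y) and reaches from 18 to 62 mm above the table; this is the face to push on. The space in front of it is free
- jaw: spring jaw: steel slide with an upright red knob and, farther on, a dark jaw block (near face 55 mm in +x of the knob's axis, 28 mm thick, top 62 mm above the table). Slides along the jig's -x, at most 70 mm; starts closed; spring return, about 5 N closed and 10 N at 45 mm. Origin on the knob's axis 16 mm above the table, axes as the jig's
- knob_grip (a point): on the axis of the red knob, 58 mm above the table: the place to grip. The knob is an upright cylinder 20 mm in diameter, from 26 to 76 mm above the table, part of the jaw; free around it for 50 mm at that height
- pointer_tip (a point): tip of the yellow pointer, 3 mm wide, that sticks out of the jaw slide to the right (the jig's -y), 25 mm in +x and 57 mm in -y of the knob's axis. It moves with the jaw, just over the scale strip's edge
- mark: green mark on the white scale strip, 12 mm wide along the jig's x, 24 mm along y, 4 mm thick, fixed; it stands at another place on the scale each time, 28 to 50 mm in the jig's -x of the closed jaw's pointer. Origin at the centre of its underside, axes as the jig's
- finished_handle: finished tool handle, loose: wooden cylinder 28 mm in diameter, 76 mm long, with a brass ferrule 21 mm in diameter and 18 mm long at one end; lies across the jig (along its y) in the cradle. Origin on its axis at mid-length of the 94 mm
- rivet_tin: round tin, 60 mm in diameter, 75 mm high, standing beside the jig; origin at the centre of its underside; not to be moved
- whetstone: brick-red whetstone, 110 by 50 by 25 mm, lying beside the jig; origin at the centre of its underside; not to be moved
- blade_carton: small cardboard carton, 90 by 60 by 40 mm, beside the jig; origin at the centre of its underside; not to be moved

How it is judged (in metres and radians):
On the way, in this order (a step that is already met when the one before it is completed fails the run):
1. the ejector pushes the handle over the lip of the cradle (x of finished_handle in the frame of jig above 0.036 m and value of joint ejector above 0.01 m).
2. the handle lies in the catch tray and the ejector is back home (x of finished_handle in the frame of jig between 0.09 and 0.14 m and z of finished_handle in the frame of jig below 0.04 m and value of joint ejector below 0.004 m), for 0.2 s.
3. the jaw is pulled open to the green mark by the fingers (x of pointer_tip in the frame of mark between -0.0065 and 0.0065 m and contact force between the fingers and jaw above 3 N), for 0.3 s.
At the end, for the whole second after the job is handed in: the fingers hold the jaw still against its spring (more than 3 N) with the pointer tip within 6.5 mm of the green mark's centre line along the slide; the handle lies in the catch tray; the ejector is home (within 4 mm) (all of step 2 and all of step 3 and linear speed of jaw below 0.02 m/s and y of finished_handle in the frame of jig between 0.01 and 0.13 m); the arm keeps its last pose, push and grip.
It fails at once if the tin is moved by more than 20 mm (distance of rivet_tin from where it was at the start of the episode above 0.02 m).
It fails at once if the whetstone is moved by more than 20 mm (distance of whetstone from where it was at the start of the episode above 0.02 m).
It fails at once if the carton is moved by more than 20 mm (distance of blade_carton from where it was at the start of the episode above 0.02 m).
It also fails if it takes over 42 s, if anything falls off the work surface, if the arm or the gripper's body presses on something with over 40 N, if the wrist force passes 120 N, or if a joint passes its speed limit or range.

## Working session

There is one attempt and no reset: what is moved stays moved. The work goes in short steps, Python scripts to look and compute and a tool call to move; the robot and the scene stay as the last step left them, time stands still between calls to the robot, and variables do not carry over. Pictures are saved under pics/ and viewed, at most 10 in all, crops included, and the job is handed in when it is done.

```bash
mkdir -p pics; ls; python3 - <<'E'
from workcell import ctrl
import cv2,json
print(ctrl.read_state(), ctrl.grip_depth)
for n in("top","side"):
    c=ctrl.read_camera(n); f=c.pop("frame"); print(n,c)
    cv2.imwrite(f"pics/{n}.png",cv2.resize(f[:,:,::-1],(800,600),interpolation=cv2.INTER_CUBIC))
E
```

```text
pics
workcell.py
{'time_s': 0.0, 'joint_pos': array([ 1.18591797e+00,  2.21277129e-01,  1.52764670e+00, -1.11427018e-05,
        1.39468738e+00, -1.26075509e-01]), 'dq': array([ 6.55796426e-04, -1.91493617e-03, -2.97443448e-04,  6.86831860e-05,
       -8.08749166e-04, -1.95818398e-04]), 'joint_efforts': array([-1.12351630e-03, -4.96876216e+01, -3.89416552e+01, -3.47531850e-04,
        1.05464651e-02, -2.22277237e-05]), 'eef_pos': array([159.70926056, 603.6066071 , 230.14881552]), 'orientation': array([-2.49745098e-04,  1.29039555e-01,  9.91638934e-01, -9.77904806e-04]), 'force': array([ 0.25904123,  0.08070886, -0.47750779]), 'moment': array([ 0.00445721, -0.01463023, -0.03777778]), 'finger_force': 0.0, 'opening': 85.46707646839438} 18.700000000000003
top {'fx': 497.41962114175703, 'fy': 497.41962114175703, 'cx': 253.83558058134534, 'cy': 194.41820817255677, 'k1': 0.03846614728563259, 'position': array([ 340.21597181,   31.87624359, 1125.92450023]), 'orientation': array([-0.08133833,  0.72314271, -0.68104804,  0.08137724])}
side {'fx': 361.66573445156143, 'fy': 361.66573445156143, 'cx': 252.76214852418374, 'cy': 190.55258484193533, 'k1': -0.11633898048568662, 'position': array([ 336.29356959, -362.07305447,  579.5453815 ]), 'orientation': array([-0.34945562,  0.8941365 , -0.26379377,  0.0938805 ])}
```

View pics/top.png

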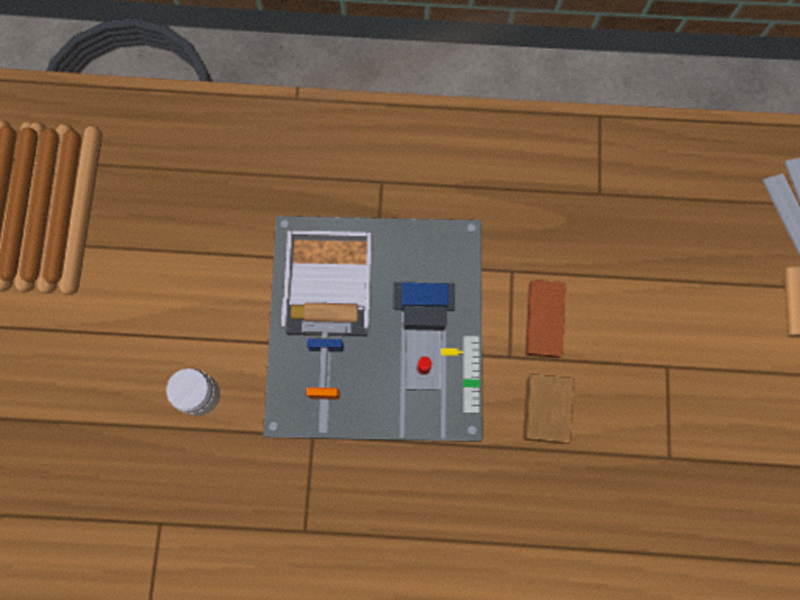

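View pics/side.png

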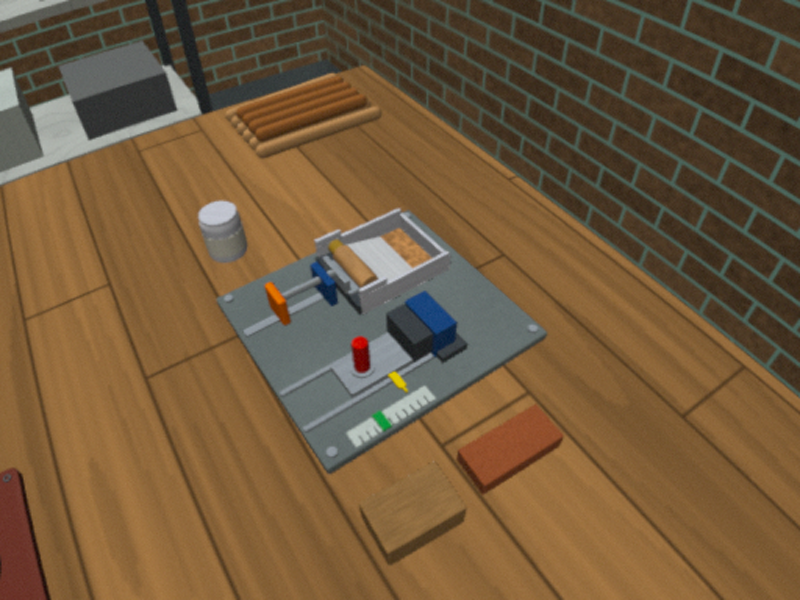

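The top view shows the jig upright in the image. The plate corners are about (277,217), (481,220), (482,440) and (264,436). The paddle is at (322,393), the knob at (425,364), the pointer tip at (461,352) and the mark at (471,383). The side view confirms the layout: the handle is in the cradle, and the carton and whetstone are to the right. Next I'll enlarge a crop.

```bash
cat > h.py <<'E'
import numpy as np, cv2
from scipy.spatial.transform import Rotation as R
def rot(q): return R.from_quat(np.roll(q,-1)).as_matrix()
def ray(c,u,v,Rc):
    d=np.array([(u-c["cx"])/c["fx"],(v-c["cy"])/c["fy"]]); s=d.copy()
    for _ in range(20): s=d/(1+c["k1"]*(s@s))
    return Rc@np.array([*s,1])
def at_z(c,u,v,z,Rc=None,p=None):
    Rc=rot(c["orientation"]) if Rc is None else Rc; p=c["position"] if p is None else p
    r=ray(c,u,v,Rc); return p+r*(z-p[2])/r[2]
E
python3 - <<'E'
from workcell import ctrl
from h import *
c=ctrl.read_camera("top")
cv2.imwrite("pics/crop.png",cv2.resize(c["frame"][130:290,160:320,::-1],(600,600),interpolation=cv2.INTER_CUBIC))
for n,u,v,z in[("FL",277,217,14),("FR",481,220,14),("NR",482,440,14),("NL",264,436,14),("paddle",322,393,62),("knob",425,364,76),("tip",461,352,20),("mark",471,383,20)]:
    print(n,at_z(c,u/1.5625,v/1.5625,z).round(1))
E
```

```text
FL [724.2 227.3  14. ]
FR [738.4 -79.7  14. ]
NR [411.5 -92.2  14. ]
NL [398.9 214.8  14. ]
paddle [458.6 133.7  62. ]
knob [504.8  -4.4  76. ]
tip [534.2 -57.2  20. ]
mark [490.3 -73.2  20. ]
```

View pics/crop.png

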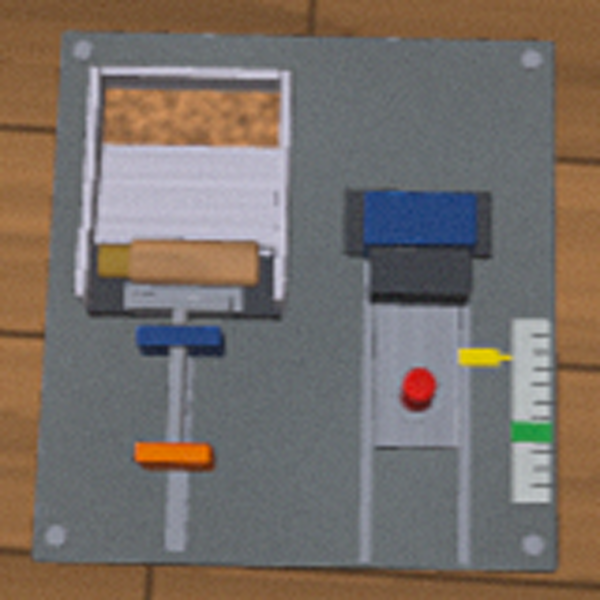

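The crop shows plate corners at (64,32), (553,41), (555,570) and (34,560). The knob top is at (422,381), the pointer tip at (512,357), the mark centre at (532,432), and the paddle top spans x 135–213 at y≈449.

```bash
python3 - <<'E'
from workcell import ctrl
from h import *
c=ctrl.read_camera("top")
P=lambda u,v,z: at_z(c,160+u/3.75-.5+.13,130+v/3.75-.5+.13,z)
W=np.array([P(64,32,14),P(553,41,14),P(555,570,14),P(34,560,14)])
J=np.array([[175,155],[175,-155],[-155,-155],[-155,155]])
Rj,_=R.align_vectors(np.c_[W[:,:2]-W[:,:2].mean(0),0*J[:,0]],np.c_[J-J.mean(0),0*J[:,0]])
Rm=Rj.as_matrix()[:2,:2]; t=W[:,:2].mean(0)-Rm@J.mean(0)
print("yaw",Rj.as_euler('zyx'),"t",t,"res",(W[:,:2]-t-J@Rm.T).round(1))
for n,u,v,z in[("paddle top nearL",135,456,62),("padtop nearR",213,458,62),("padtop mid",174,449,62),("knob",422,381,76),("knobbot",415,398,26),("tip",512,357,18),("markfar",532,423,18),("marknear",532,441,18),("handle",178,260,50),("guide",180,332,56)]:
    p=P(u,v,z); print(n,p.round(1),"jig",(Rm.T@(p[:2]-t)).round(1))
q=lambda j:(Rm@np.array(j)+t).round(1)
s=ctrl.read_state(); print(rot(s["orientation"]).round(4))
np.savez("jig.npz",R=Rm,t=t)
E
```

```text
yaw [ 0.04039039  0.         -0.        ] t [558.7842694   68.58239298] res [[-1.5 -1.7]
 [-1.   1.3]
 [ 1.2  2.2]
 [ 1.4 -1.8]]
paddle top nearL [457.9 156.   62. ] jig [-97.2  91.4]
padtop nearR [459.4 111.6  62. ] jig [-97.5  47. ]
padtop mid [463.2 134.2  62. ] jig [-92.8  69.4]
knob [508.6  -4.5  76. ] jig [-53.1 -71. ]
knobbot [506.1  -2.6  26. ] jig [-55.5 -69. ]
tip [535.7 -59.9  18. ] jig [ -28.3 -127.4]
markfar [496.6 -73.3  18. ] jig [ -67.9 -139.3]
marknear [485.8 -73.7  18. ] jig [ -78.6 -139.3]
handle [576.1 142.1  50. ] jig [20.3 72.8]
guide [532.1 136.9  56. ] jig [-23.9  69.3]
[[-9.667e-01  2.559e-01 -5.000e-04]
 [ 2.559e-01  9.667e-01 -1.200e-03]
 [ 2.000e-04 -1.300e-03 -1.000e+00]]
```

Units first: shifts go in units of 20 mm. So -194 mm is -9.7, -187 mm is -9.35.

>>> pendant:
  moves:
    - [[0, -9.35, -9.7, 3, 0, 0, -0.299], [0, -9.35, -9.7, 3, 0, 0, -0.299], [0, -9.35, -9.7, 3, 0, 0, -0.299], [0, -9.35, -9.7, 3, 0, 0, -0.299], [0, -9.35, -9.7, 3, 0, 0, -0.299], [0, -9.35, -9.7, 3, 0, 0, -0.299], [0, -9.35, -9.7, 3, 0, 0, -0.299], [0, -9.35, -9.7, 3, 0, 0, -0.299]]

```text
time_s: 0.87
eef_pos: [292.1, 364.5, 169.6]
orientation: [-0.001, -0.018, 1.0, -0.002]
force: [-0.3, 0.1, 0.2]
opening: 0.0
finger_force: 0.0
```

```bash
cat > d.py <<'E'
import sys
from workcell import ctrl
from h import *
g=np.load("jig.npz"); s=ctrl.read_state(); T=rot(s["orientation"]); p=s["eef_pos"]
a=[float(x) for x in sys.argv[1:4]]
w=np.array([*(g["R"]@a[:2]+g["t"]),a[2]])
yx=np.arctan2(T[1,1],T[0,1])-np.arctan2(g["R"][1,1],g["R"][0,1])
print("t",s["time_s"],"jig",(g["R"].T@(p[:2]-g["t"])).round(1),"z",p[2].round(1),"tool shift",(T.T@(w-p)).round(1),"rz",yx.round(4),"F",s["force"].round(1),s["opening"])
E
python3 d.py -134 70 40
```

```text
t 0.8667 jig [-254.5  306.4] z 169.6 tool shift [-121.6 -235.5  130.2] rz -0.0041 F [-0.3  0.1  0.2] 0.0329783545468092
```

Converted, -235 mm is -11.75, 128 mm is 6.4.

>>> pendant:
  moves:
    - [[0, -6.05, -11.75, 1.5, 0, 0, 0], [0, -6.05, -11.75, 1.5, 0, 0, 0], [0, -6.05, -11.75, 1.5, 0, 0, 0], [0, -6.05, -11.75, 1.5, 0, 0, 0], [0, -6.05, -11.75, 1.5, 0, 0, 0], [0, -6.05, -11.75, 1.5, 0, 0, 0], [0, -6.05, -11.75, 1.5, 0, 0, 0], [0, -6.05, -11.75, 6.4, 0, 0, 0], [0, -6.05, -11.75, 6.4, 0, 0, 0], [0, -6.05, -11.75, 6.4, 0, 0, 0], [0, -6.05, -11.75, 6.4, 0, 0, 0]]

```text
time_s: 1.78
eef_pos: [417.5, 138.4, 39.1]
orientation: [-0.004, -0.02, 1.0, -0.0]
force: [-0.6, -0.3, 0.5]
opening: 0.1
finger_force: 0.0
```

```bash
python3 d.py -134 70 40
python3 - <<'E'
from workcell import ctrl
from h import *
c=ctrl.read_camera("side")
cv2.imwrite("pics/s2.png",cv2.resize(c["frame"][110:310,130:350,::-1],(660,600),interpolation=cv2.INTER_CUBIC))
E
```

```text
t 1.7833 jig [-138.3   75.5] z 39.1 tool shift [-4.3 -5.5 -0.9] rz -0.0007 F [-0.6 -0.3  0.5] 0.13008367219966746
```

View pics/s2.png

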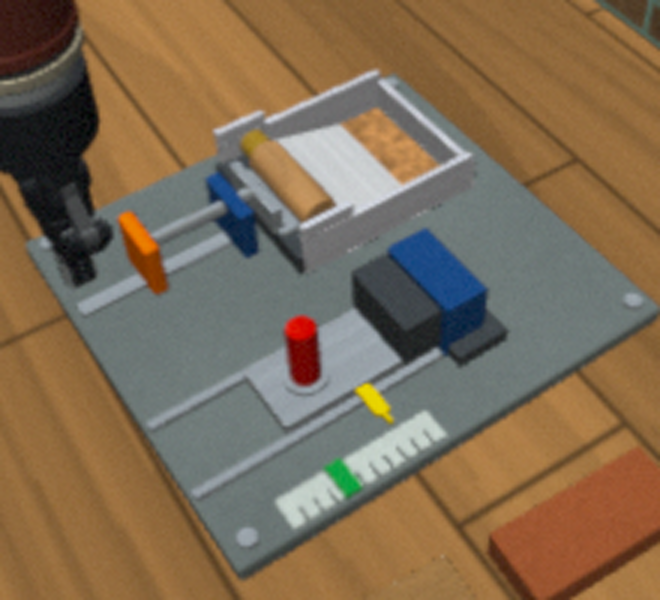

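The fingers stand upright in front of the orange paddle (140,250), and the space between is free. Next is the push.

>>> pendant:
  moves:
    - [[0, -0.4, -0.25, 0, 0, 0, 0], [0, -0.8, -0.25, 0, 0, 0, 0], [0, -1.2, -0.25, 0, 0, 0, 0], [0, -1.55, -0.25, 0, 0, 0, 0], [0, -1.85, -0.25, 0, 0, 0, 0], [0, -2.15, -0.25, 0, 0, 0, 0], [0, -2.45, -0.25, 0, 0, 0, 0], [0, -2.7, -0.25, 0, 0, 0, 0], [0, -2.95, -0.25, 0, 0, 0, 0], [0, -3.1, -0.25, 0, 0, 0, 0], [0, -3.1, -0.25, 0, 0, 0, 0]]

```text
time_s: 2.75
eef_pos: [483.4, 136.5, 43.5]
orientation: [-0.001, -0.02, 1.0, -0.0]
force: [-7.2, -0.3, 5.7]
opening: 0.2
finger_force: 3.6
```

```bash
python3 d.py -134 70 40
python3 - <<'E'
from workcell import ctrl
from h import *
c=ctrl.read_camera("side")
cv2.imwrite("pics/s3.png",cv2.resize(c["frame"][110:310,130:350,::-1],(660,600),interpolation=cv2.INTER_CUBIC))
E
```

```text
t 2.75 jig [-72.6  70.9] z 43.5 tool shift [61.4 -0.9  3.7] rz -0.0001 F [-7.2 -0.3  5.7] 0.2308161016222679
```

View pics/s3.png

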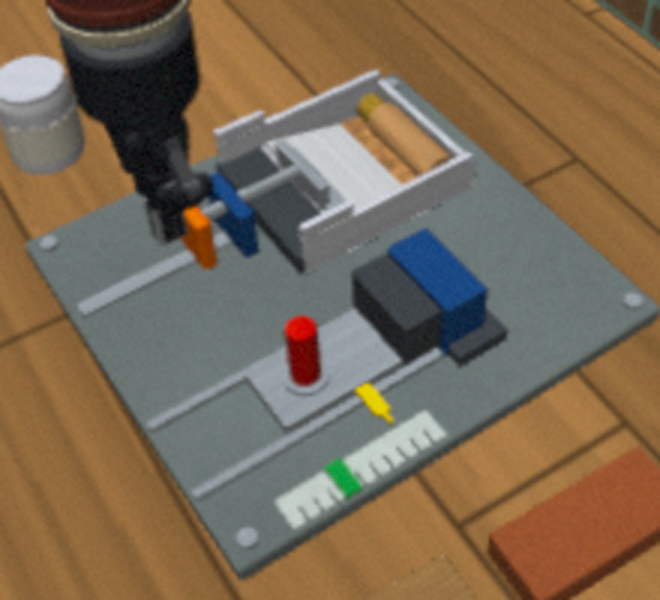

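The handle lies in the tray at (400,135). I'll retreat gently so the ejector springs home, then lift.

Converted, 72 mm is 3.6, 60 mm is 3.

>>> pendant:
  moves:
    - [[0, 0.35, 0, 0, 0, 0, 0], [0, 0.7, 0, 0, 0, 0, 0], [0, 1.05, 0, 0, 0, 0, 0], [0, 1.45, 0, 0, 0, 0, 0], [0, 1.9, 0, 0, 0, 0, 0], [0, 2.4, 0, 0, 0, 0, 0], [0, 3, 0, 0, 0, 0, 0], [0, 3.6, 0, 0, 0, 0, 0], [60, 3.6, 0, -2, 0, 0, 0], [60, 3.6, 0, -4, 0, 0, 0], [60, 3.6, 0, -4.5, 0, 0, 0]]

```text
time_s: 3.72
eef_pos: [415.4, 134.0, 139.5]
orientation: [0.005, -0.02, 1.0, 0.001]
force: [0.8, 1.0, 0.3]
opening: 35.8
finger_force: 0.0
```

```bash
python3 d.py -54 -70 130
```

```text
t 3.7167 jig [-140.7   71.1] z 139.5 tool shift [ -86.6 -141.1   10.4] rz -0.0 F [0.8 1.  0.3] 35.776870322067246
```

Converted, -141 mm is -7.05, -87 mm is -4.35.

>>> pendant:
  moves:
    - [[60, -2.2, -3.5, 0.25, 0, 0, 0], [60, -4.35, -7.05, 0.25, 0, 0, 0], [60, -4.35, -7.05, 0.25, 0, 0, 0], [60, -4.35, -7.05, 0.25, 0, 0, 0], [60, -4.35, -7.05, 0.25, 0, 0, 0], [60, -4.35, -7.05, 0.25, 0, 0, 0], [60, -4.35, -7.05, 0.25, 0, 0, 0], [60, -4.35, -7.05, 0.25, 0, 0, 0]]

```text
time_s: 4.38
eef_pos: [503.7, -3.2, 128.2]
orientation: [0.0, -0.02, 1.0, 0.0]
force: [-1.0, 0.1, 0.8]
opening: 59.8
finger_force: 0.0
```

```bash
python3 d.py -54 -70 39
python3 - <<'E'
from workcell import ctrl
from h import *
s=ctrl.read_state();c=ctrl.read_camera("wrist")
print({k:v for k,v in c.items() if k!="frame"})
a=cv2.resize(c["frame"][:,:,::-1],(400,300),interpolation=cv2.INTER_AREA)
b=cv2.resize(ctrl.read_camera("side")["frame"][110:310,130:350,::-1],(400,364))
cv2.imwrite("pics/w4.png",np.hstack([cv2.copyMakeBorder(a,0,64,0,0,0),b]))
E
```

```text
t 4.3833 jig [-57.9 -69.5] z 128.2 tool shift [-3.9 -0.5 89.2] rz 0.0005 F [-1.   0.1  0.8] 59.78786262238731
{'fx': 269.9699167553258, 'fy': 269.9699167553258, 'cx': 258.0324832621254, 'cy': 192.20766976739608, 'k1': -0.004181582637376011, 'T_tool_cam': array([[ 9.62879267e-06, -9.66185856e-01, -2.57846643e-01,
         6.59815963e+01],
       [ 9.99999920e-01, -9.37021259e-05,  3.88457494e-04,
        -5.70096927e-01],
       [-3.99482915e-04, -2.57846626e-01,  9.66185778e-01,
        -1.42314591e+02],
       [ 0.00000000e+00,  0.00000000e+00,  0.00000000e+00,
         1.00000000e+00]])}
```

View pics/w4.png

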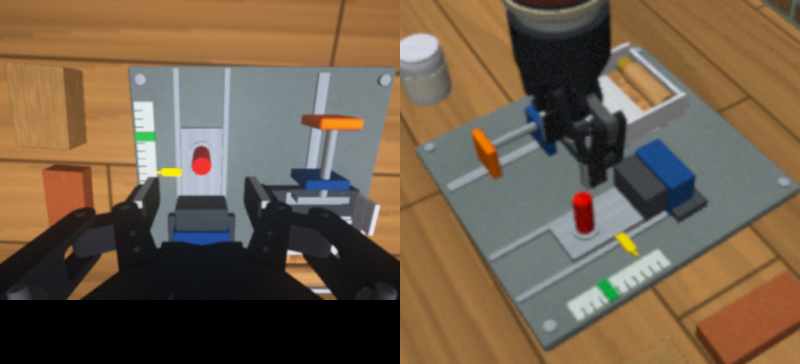

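The wrist view shows the knob top at (201,166), centred between the fingers. The ejector is home and the handle is in the tray. I'll check x from this view, then descend.

```bash
python3 - <<'E'
from workcell import ctrl
from h import *
g=np.load("jig.npz")
s=ctrl.read_state();c=ctrl.read_camera("wrist");T=rot(s["orientation"]);C=c["T_tool_cam"]
for n,u,v,z in[("knob",201,167,76),("tip",159,172,18),("mark",146,136,18)]:
    p=at_z(c,u*1.28,v*1.28,z,T@C[:3,:3],s["eef_pos"]+T@C[:3,3]); print(n,(g["R"].T@(p[:2]-g["t"])).round(1))
E
```

```text
knob [-54.9 -70.2]
tip [ -27.5 -123.9]
mark [ -74.2 -137.4]
```

>>> pendant:
  moves:
    - [[60, -0.2, 0, 1.5, 0, 0, 0], [60, -0.2, 0, 3, 0, 0, 0], [60, -0.2, 0, 4, 0, 0, 0], [60, -0.2, 0, 4.45, 0, 0, 0], [60, -0.2, 0, 4.45, 0, 0, 0], [60, -0.2, 0, 4.45, 0, 0, 0]]

```text
time_s: 5.03
eef_pos: [508.3, -3.4, 39.7]
orientation: [-0.0, -0.021, 1.0, 0.0]
force: [0.8, -0.1, 0.6]
opening: 59.9
finger_force: 0.0
```

```bash
python3 d.py -54 -70 39
```

```text
t 5.0333 jig [-53.4 -69.9] z 39.7 tool shift [ 0.6 -0.1  0.7] rz 0.0006 F [ 0.8 -0.1  0.6] 59.87071857201794
```

>>> pendant:
  moves:
    - [[0, 0, 0, 0, 0, 0, 0], [0, 0, 0, 0, 0, 0, 0], [0, 0, 0, 0, 0, 0, 0], [0, 0, 0, 0, 0, 0, 0], [0, 0, 0, 0, 0, 0, 0], [0, 0, 0, 0, 0, 0, 0], [0, 0, 0, 0, 0, 0, 0], [0, 0, 0, 0, 0, 0, 0]]

```text
time_s: 5.7
eef_pos: [509.3, -3.4, 40.9]
orientation: [0.001, -0.02, 1.0, 0.0]
force: [-1.5, 2.4, 6.0]
opening: 18.2
finger_force: 58.4
```

>>> pendant:
  moves:
    - [[0, 0.2, 0, 0, 0, 0, 0], [0, 0.4, 0, 0, 0, 0, 0], [0, 0.6, 0, 0, 0, 0, 0], [0, 0.8, 0, 0, 0, 0, 0], [0, 1, 0, 0, 0, 0, 0], [0, 1.2, 0, 0, 0, 0, 0], [0, 1.4, 0, 0, 0, 0, 0], [0, 1.6, 0, 0, 0, 0, 0], [0, 1.8, 0, 0, 0, 0, 0], [0, 2, 0, 0, 0, 0, 0], [0, 2.2, 0, 0, 0, 0, 0], [0, 2.25, 0, 0, 0, 0, 0]]

```text
time_s: 6.7
eef_pos: [466.4, -5.2, 40.9]
orientation: [0.004, -0.02, 1.0, 0.0]
force: [9.7, 5.2, -4.6]
opening: 18.6
finger_force: 59.1
```

>>> pendant:
  moves:
    - [[0, 0, 0, 0, 0, 0, 0], [0, 0, 0, 0, 0, 0, 0], [0, 0, 0, 0, 0, 0, 0]]

```text
time_s: 6.95
eef_pos: [466.6, -5.2, 40.9]
orientation: [0.004, -0.02, 1.0, 0.0]
force: [9.1, 5.0, -4.2]
opening: 18.7
finger_force: 59.1
```

```bash
python3 d.py -99 -70 39
python3 - <<'E'
from workcell import ctrl
from h import *
s=ctrl.read_state();c=ctrl.read_camera("wrist");f=c["frame"]
np.save("p.npy",s["eef_pos"]);t=ctrl.read_camera("top")["frame"]
a=cv2.resize(f[100:300,130:330,::-1],(400,400),interpolation=cv2.INTER_CUBIC)
b=cv2.resize(t[200:280,250:330,::-1],(400,400),interpolation=cv2.INTER_CUBIC)
cv2.imwrite("pics/w5.png",np.hstack([a,b]))
E
```

```text
t 6.95 jig [-95. -70.] z 40.9 tool shift [ 4.  -0.   1.9] rz -0.0008 F [ 9.1  5.  -4.2] 18.72262181335279
```

View pics/w5.png

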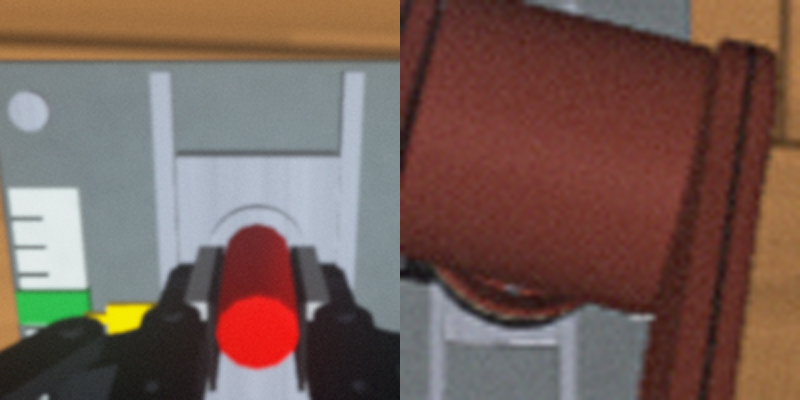

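The knob is gripped. The yellow pointer, at about (90,316), stands in the far half of the green mark, which runs from about y 290 to 326. I'll pull 3 mm more and check from the side.

Converted, 3 mm is 0.15, 1.5 mm is 0.075.

>>> pendant:
  moves:
    - [[0, 0.075, 0, 0, 0, 0, 0], [0, 0.15, 0, 0, 0, 0, 0], [0, 0.15, 0, 0, 0, 0, 0], [0, 0.15, 0, 0, 0, 0, 0], [0, 0.15, 0, 0, 0, 0, 0], [0, 0.15, 0, 0, 0, 0, 0]]

```text
time_s: 7.55
eef_pos: [463.8, -5.3, 41.0]
orientation: [0.004, -0.02, 1.0, 0.0]
force: [9.7, 4.6, -4.0]
opening: 18.3
finger_force: 58.9
```

```bash
python3 d.py -99 -70 39
python3 - <<'E'
from workcell import ctrl
from h import *
f=ctrl.read_camera("wrist")["frame"];t=ctrl.read_camera("side")["frame"]
a=cv2.resize(f[190:290,120:220,::-1],(400,400),interpolation=cv2.INTER_CUBIC)
b=cv2.resize(t[225:305,200:280,::-1],(400,400),interpolation=cv2.INTER_CUBIC)
cv2.imwrite("pics/w6.png",np.hstack([a,b]))
E
```

```text
t 7.55 jig [-97.9 -70. ] z 41.0 tool shift [ 1.1 -0.1  2. ] rz -0.0009 F [ 9.7  4.6 -4. ] 18.29943011026126
```

View pics/w6.png

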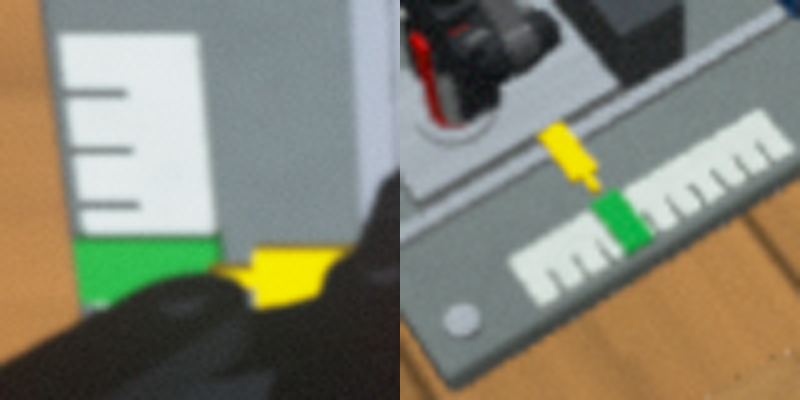

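In the wrist view, the tip at (215,268) is level with the mark's centre, about 271. In the side view, the tip is at (597,190) and the mark's near end runs from (593,204) to (623,187). I'll put numbers on that.

```bash
python3 - <<'E'
from workcell import ctrl
from h import *
g=np.load("jig.npz");c=ctrl.read_camera("side")
def j(u,v,z):
    p=at_z(c,200+(u-400)/5-.4,225+v/5-.4,z);return (g["R"].T@(p[:2]-g["t"])).round(1)
for u,v in[(593,204),(623,187),(628,253),(653,237)]: print("mark",j(u,v,18))
for z in(16,18,20,22):print("tip",z,j(597,190,z))
s=ctrl.read_state();print(s["time_s"],np.abs(s["dq"]).max(),s["finger_force"])
E
```

```text
mark [ -78.2 -127.6]
mark [ -65.6 -128. ]
mark [ -79.1 -151.1]
mark [ -68.4 -151. ]
tip 16 [ -73.3 -122.6]
tip 18 [ -73.9 -123.7]
tip 20 [ -74.5 -124.7]
tip 22 [ -75.1 -125.8]
7.7 0.002120141721219837 58.863991498947144
```

Converted, -1 mm is -0.05.

>>> pendant:
  moves:
    - [[0, -0.05, 0, 0, 0, 0, 0], [0, -0.05, 0, 0, 0, 0, 0], [0, -0.05, 0, 0, 0, 0, 0], [0, -0.05, 0, 0, 0, 0, 0], [0, -0.05, 0, 0, 0, 0, 0], [0, -0.05, 0, 0, 0, 0, 0]]

```text
time_s: 8.2
eef_pos: [464.9, -5.2, 41.0]
orientation: [0.004, -0.02, 1.0, 0.0]
force: [10.5, 4.7, -5.5]
opening: 18.6
finger_force: 58.9
```

```bash
python3 -c "
from workcell import ctrl
print(ctrl.sign_off())"
```

```text
the job is handed in; nothing more can be done
None
```

I handed the job in at 8.2 s: the handle is in the tray, the ejector is back home, and the gripper is holding the jaw open with the pointer an estimated 2–3 mm or less from the green mark's centre; the sign-off returned no verdict.

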